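Run the clock-parts spin dryer from its hold-to-run key switch

ROBOT

A 6-joint arm with a two-finger parallel gripper is mounted at the origin on the work surface. World frame = base frame: x ahead of the robot, y to its left, z up, the work surface at z = 0. Lengths are in m, angles in rad, forces in N, time in s.
With the tool pointing down it reaches from about 0.325 to 1 m from the base axis. Payload 5.1 kg.
Tool frame: the origin (TCP) lies midway between the tips of the shut fingers; the grasp point (between the pads) lies 19 mm behind it (grip_depth is the z of the grasp point in the tool frame, in m); z points along the fingers, y is the direction in which the jaws open and shut (so a half turn about z gives the same grasp; the last joint's range is limited). The gripper opens to 85 mm and grips with 20 to 120 N. Pads are 22 mm wide; open, the fingers measure 114 mm over their backs; the gripper's body (76 mm by 85 mm) begins 54 mm behind the grasp point. The pads swing forward as they close: fully open they stand 13 mm farther back than shut.
Start: joints at [-1.205, 0.124, 1.65, -0, 1.367, -0.083], TCP at [0.282, -0.586, 0.231] pointing down, gripper open.
Joint ranges: [-2.61, 2.61], [-1.02, 2.33], [0.03, 2.71], [-1.35, 4.49], [0.32, 2.68], [-2.91, 2.91]. Speed limits (rad/s): [2.57, 2.57, 3.14, 3.14, 3.14, 3.14].

INTERFACE

Orientations are given as a 3x3 rotation matrix whose columns are the frame's x, y, z axes.
In Python, from plant import sense, snapshot, camera_model, sign_off, grip_depth gives the robot as it stands.
- The arm moves only by the tool step_arm, never from a script. Its argument "plan" is a list of rows, each an object with "rot": the turn, a rotation vector about the world's x, y, z in rad, a list of three; "dp": the shift along the world's x, y, z in cm, a list of three; "gripper": the closure, from -1 (fully open) to 1 (shut), so that 0 is half open. A call has 1 to 12 rows; each row is the pose to reach, as a shift and turn from the pose measured when the call began; what a row does not reach only later rows make up. A row lasts 1/10 s, in which the tool goes at most 50 mm and 8.59 degrees, less where a joint would pass 70% of its speed; a pose out of reach is approached as far as the arm can. A call with a gripper value outside its range is refused whole. The fingers move at their own pace and stop on an object; "newtons" is the grip in N (left out, the last holds). Time passes only in rows, so rows that repeat a pose let the fingers close. It gives the time, the measured TCP pose, the force and the opening at its end, in the units of the state.
- sense(): the state, without advancing time (a new reading comes with each control period).
- snapshot(name): name is "side" or "top" or "wrist"; returns (picture, depth): 480x640x3 uint8, blue, green, red; 480x640 float32, m along the optical axis (not along the pixel's ray), 0 where there is no reading.
- camera_model(name): a dict with "vfov" (degrees; the focal length in pixels is half the picture's height over the tangent of half this angle, whatever the lens; pixels are square), "cx", "cy" (the principal point, pixels), "R" (3x3) and "t" (3): a world point X has camera coordinates R X + t. Camera axes: x right, y down, z forward; pixel columns grow to the right and rows downward; lengths in m; the calibration is good to about 2 mm. The wrist camera is an equidistant fisheye: a pixel r from the principal point sees the ray r / f radians off the axis. A picture is of the moment at which its call begins: read the wrist's pose just before it. camera_model takes no time and is no camera call; for the wrist camera it gives the pose at the moment of the call.
- sign_off(): hands the job in, once; it reports no verdict.
The state is a dict: "time_s": time; "joint_positions": joint angles; "dq": joint speeds; "effort": joint torques, N m; "tcp_pos": TCP position; "eef_rot": TCP orientation; "contact_force": force on the tool from outside, world axes, zero at the start; "wrist_torque": the same for the moment, N m; "grip_width": finger opening in m.
Only numpy, scipy, OpenCV 4.12 (cv2) and the standard library are available. Lean on these libraries where they do the work, as an engineer would, in place of code of your own. Each camera call takes 0.05 s, during which the arm holds its last target. There are 200 camera calls.

TASK

The washed brass pillars are already in the basket of the grey bench spin dryer: lower its hinged lid fully shut without slamming it, then take the dryer's key (black bow, upright in the beech tool block), push it fully home in the key switch on the dryer's deck (the pins are sticky: rock it a little if it hangs up), and turn it a quarter turn clockwise, seen from above, to the stop. The switch springs back and the dryer only runs while the key is held over, so finish with the key still gripped and held turned. Leave the lid shut and the other things on the bench where they are.

Things in the scene. Friction and masses are not known exactly. Their poses are not given: they have to be found in the camera images.
- dryer: grey bench spin dryer, case 240 (x) x 300 (y) x 85 mm high, fixed to the bench, turned up to 0.2 rad; origin under its middle, x to its back, y to its left, z up. Flat deck 85 mm above the bench: the lidded well with the basket on its left (middle 5 mm behind, 55 mm left of the origin), the key switch at the front right, a 17 mm high timer dial 90 mm behind the switch
- dryer_lid (a joint): lid angle in rad: 0 shut (level on the rim of the well), growing as it opens upward, 1.57 upright; starts at 1.25 to 1.6. A stiff friction hinge keeps it where it is left: closing it takes about 3 N at the front edge when upright, under 2 N near shut. No spring, no latch
- lid_hinge (a point): hinge line of the lid, middle of its width, at the back of the well, 91.5 mm above the bench. Frame turns with the lid: y along the hinge (dryer's left), -x from the hinge to the lid's front edge, z out of the lid's outer face (up when shut, away from the robot when upright). Lid 170 mm wide (y), reaching 175 mm from the hinge, 12 mm thick, its outer face at z = 12 mm
- lid_tab (a point): middle of the lid's steel pull tab, midway along the lid's front edge, 190 mm from the hinge; tab 60 mm wide, 8 mm thick, standing 24 mm beyond the front edge (to 199 mm from the hinge), outer face flush with the lid's; axes as lid_hinge
- key_switch (a point): top middle of the key switch's square steel bezel (40 x 40 mm, 6 mm above the deck, 91 mm above the bench), centre of the keyway slot: 17 mm long along this frame's x, 7 mm wide along y, straight down; z up. Under the 6 mm bezel lies the turning plug. The bezel keeps the key from turning until it is within about 3 mm of home, and traps it once turned
- switch_plug (a joint): turn of the plug under the bezel, rad: 0 at rest, growing clockwise seen from above to the stop at 1.57; a spring turns it back with 0.015 Nm at first, 0.07 Nm at the stop. Its slot is 16 x 6 mm: the key has 0.1 rad of play in it. Four sprung sticky pins in it catch the key one by one over its last 14 mm: 4 to 10 N of push, less when it is rocked a few degrees about its length
- key_bow (a point): middle of the bow of the dryer's key, where it is gripped: black plate 34 wide (x), 10 thick (y), 28 mm high (z). Below it a steel neck 18 x 10 mm with its underside (shoulder) 22 mm below this point, a 5 mm round shank, a flat bit 14 (x) x 4.6 mm (y) tapered over its last 6 mm to 7 x 1.6; tip 50 mm below. 45 g, same both ways round. Starts upright in the tool block
- key_shoulder (a point): middle of the key's shoulder (underside of its neck), 28 mm above the tip, axes as key_bow; it lies on the tool block's top at the start and on the bezel (at key_switch) when the key is home
- tool_block: beech tool block 160 (x) x 56 (y) x 40 mm high, fixed to the bench; origin under its centre. The key stands in a 17 x 7 mm slot 40 mm along its x, the hand pusher in a hole at -40 mm
- rosewood_pusher_mid (a point): rosewood hand pusher, a turned handle 22 mm thick on a brass stem, standing upright in the tool block 80 mm from the key, its top 64 mm above the block's top; point 60 mm up from its foot
- gauge_block_mid (a point): aluminium gauge block 60 x 24 x 12 mm lying on the bench; point at its centre
- bushing_dish: round white porcelain dish with a chipped rim, 90 mm across, 18 mm high, brass bushings in it; origin under its centre
- loupe_mid (a point): black eye loupe, 38 mm across, 34 mm high, standing on the bench; point at its centre
- winding_key_mid (a point): brass two-winged clock winding key, about 55 x 48 x 8 mm, lying flat on the bench: not the dryer's key; point on its stem
- screwdriver_grip (a point): screwdriver with a dark wooden handle, 170 mm long, lying on the bench; point in its handle
- brass_mallet: small brass-headed mallet lying on the bench, head 60 x 24 mm, handle 155 mm long; origin under its head
There are look-alikes about, which are no part of the job. What is shaped like the part that bears key_bow but red or turquoise is not meant.

How it is judged:
By the outcome, as a careful person would: the job done as asked, in the order asked, and still so for the second after the job is handed in, while the arm keeps its last pose, push and grip.
It also fails if it takes over 72 s, if anything falls off the work surface, if the arm or the gripper's body presses on something with over 40 N, if the wrist force passes 120 N, or if a joint passes its speed limit or range.

## Working session

There is one attempt and no reset: what is moved stays moved. The work goes in short steps, Python scripts to look and compute and a tool call to move; the robot and the scene stay as the last step left them, time stands still between calls to the robot, and variables do not carry over. Pictures are saved under pics/ and viewed, about 8 in all and at most 12, crops included, and the job is handed in when it is done.

Besides the shell and the picture viewer there is one more tool, called in YAML: its name, and indented under it one key for each argument. step_arm: Moves the arm, as the interface text tells. Its arguments: {"type":"object","properties":{"plan":{"type":"array"},"newtons":{"type":"number"}},"required":["plan"]}

```bash
ls; mkdir -p pics; cat > h.py <<'E'
import numpy as np, cv2
from plant import sense, snapshot, camera_model, sign_off, grip_depth
def grab(n):
    m=camera_model(n); im,d=snapshot(n); np.savez('pics/%s.npz'%n,im=im,d=d,**{k:np.array(v) for k,v in m.items()}); return m,im,d
def load(n):
    z=np.load('pics/%s.npz'%n); return z,z['im'],z['d']
def cloud(m,d):
    f=240/np.tan(np.radians(float(m['vfov']))/2)
    v,u=np.mgrid[0:480,0:640]
    P=np.stack([(u-m['cx'])/f*d,(v-m['cy'])/f*d,d],-1)
    W=(P-np.array(m['t']))@np.array(m['R']); W[d==0]=np.nan
    return W
def proj(m,X):
    f=240/np.tan(np.radians(float(m['vfov']))/2)
    c=np.atleast_2d(X)@np.array(m['R']).T+np.array(m['t'])
    return np.c_[f*c[:,0]/c[:,2]+m['cx'],f*c[:,1]/c[:,2]+m['cy']]
E
python3 - <<'E'
from h import *
s=sense(); print(s, grip_depth)
for n in('top','side'):
    m,im,d=grab(n); cv2.imwrite('pics/%s0.png'%n,im); print(n,m)
E
```

```text
pics
{'time_s': 0.0, 'joint_positions': array([-1.20459834e+00,  1.24519355e-01,  1.65169952e+00,  5.06950019e-06,
        1.36750013e+00, -8.25875507e-02]), 'dq': array([-0.00029115,  0.00013142,  0.0008099 , -0.00221559,  0.00242837,
        0.00020843]), 'effort': array([ 4.22158394e-05, -4.23624015e+01, -3.65448689e+01, -1.19622405e-04,
        7.13664660e-03,  2.34113614e-06]), 'tcp_pos': array([ 0.28177542, -0.58505929,  0.23002872]), 'eef_rot': array([[ 9.00975203e-01,  4.33869925e-01, -7.56741402e-04],
       [ 4.33870547e-01, -9.00973029e-01,  1.98713907e-03],
       [ 1.80356285e-04, -2.11869083e-03, -9.99997739e-01]]), 'contact_force': array([ 0.25953531, -0.07578746, -0.32684751]), 'wrist_torque': array([ 0.06996492, -0.00738439,  0.04256942]), 'grip_width': 0.08540648196592897} -0.0187
top {'vfov': 47.20944280826126, 'cx': 316.03981453392856, 'cy': 239.88014349856337, 'R': array([[-0.0203908 , -0.99974091, -0.01011622],
       [-0.99743034,  0.02103666, -0.06848481],
       [ 0.06867987,  0.00869377, -0.99760087]]), 't': array([-0.01250697,  0.56028589,  1.59763984])}
side {'vfov': 53.54175659042821, 'cx': 322.3922992286143, 'cy': 240.0972490618038, 'R': array([[ 0.98591694, -0.16608268,  0.01960446],
       [-0.10289198, -0.69481755, -0.71178776],
       [ 0.13183715,  0.69974647, -0.70212097]]), 't': array([-0.55393192,  0.11558218,  1.15768407])}
```

View pics/top0.png

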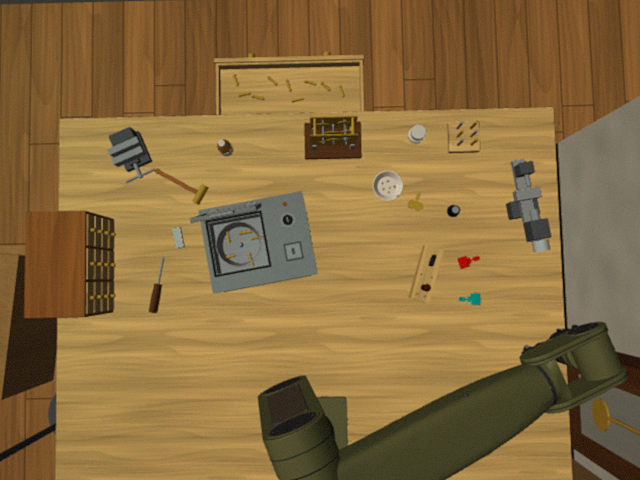

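View pics/side0.png

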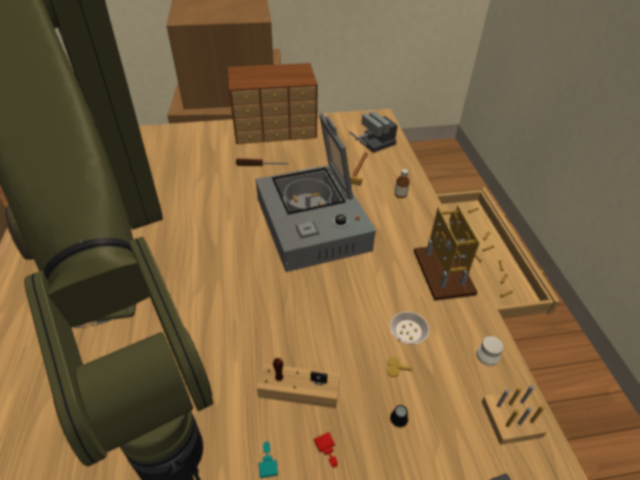

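The top view shows the dryer around (258,242) with its lid open at the back, around (225,212). The bezel is at (294,252) and the dial at (288,220). The tool block is at (427,273), with the black key at (432,260) and the dark pusher at (426,287). The red key at (468,262) and the turquoise one at (470,299) are the look-alikes and lie flat; the brass winding key is at (415,202). The black bow standing upright in the block fits the description.

```bash
python3 - <<'E'
from h import *
for n in('top','side'):
    m,im,d=load(n); W=cloud(m,d); 
    z=W[...,2]; print(n,'bench z',np.nanmedian(z[330:360,150:230]) if n=='top' else np.nanmedian(z[380:440,60:80]))
    sel=(abs(z-.085)<.005)
    if n=='top': sel[:, :190]=0; sel[:,330:]=0; sel[:185]=0; sel[300:]=0
    else: sel[:,:240]=0; sel[:,380:]=0; sel[:150]=0; sel[270:]=0
    P=W[sel][:,:2].astype(np.float32); print(len(P), cv2.minAreaRect(P))
    # lid: points z>0.1 around dryer
    box=np.zeros_like(sel)
    if n=='top': box[185:300,185:330]=1
    else: box[100:270,240:380]=1
    L=W[box&(z>.12)&(z<.33)]
    print('lid',len(L),L.min(0),L.max(0)); c=L.mean(0);u,s,vt=np.linalg.svd(L-c); print(c,vt,s/np.sqrt(len(L)))
    # block top
    b=(abs(z-.04)<.006)
    bx=np.zeros_like(b)
    if n=='top': bx[235:310,405:450]=1
    else: bx[355:410,250:350]=1
    B=W[b&bx]; print('block',len(B),cv2.minAreaRect(B[:,:2].astype(np.float32)))
    K=W[bx&(z>.055)]; print('above',len(K))
    from scipy.cluster.vq import kmeans2
    cc,l=kmeans2(K,2,minit='++',seed=1)
    for i in(0,1): print(K[l==i].min(0),K[l==i].max(0),np.median(K[l==i],0),np.bincount(l)[i])
m,im,d=load('top'); a=cv2.resize(im[240:310,400:490],None,fx=6,fy=6,interpolation=cv2.INTER_CUBIC)[:400]
b=cv2.resize(im[185:300,190:325],None,fx=4,fy=4,interpolation=cv2.INTER_CUBIC)
m,im,d=load('side'); c=cv2.resize(im[350:420,245:355],None,fx=4,fy=4,interpolation=cv2.INTER_CUBIC)
print(a.shape,b.shape,c.shape)
M=np.zeros((560,800,3),np.uint8);
a=cv2.resize(a,(360,267)); M[:460,:540]=b[:460,:540]; M[:267,540:]=a[:,:260]; M[270:550,540:]=c[:,80:340]; cv2.imwrite('pics/c1.png',M)
E
```

```text
top bench z -0.00047400892475087445
4632 ((0.5556811094284058, 0.14055025577545166), (0.2404676377773285, 0.30027636885643005), 9.46142864227295)
lid 410 [0.59434174 0.12094596 0.12049649] [0.65856804 0.29222026 0.29309054]
[0.61740361 0.20349576 0.25148165] [[-0.15640077  0.98739668 -0.02421959]
 [ 0.20667962  0.00873928 -0.97836964]
 [-0.96582728 -0.15802346 -0.2054416 ]] [0.05311595 0.04463444 0.00359246]
block 872 ((0.45540013909339905, -0.34327325224876404), (0.05831318721175194, 0.16032886505126953), 72.91233825683594)
above 105
[ 0.4779753  -0.36511376  0.05587556] [ 0.5094778  -0.34638782  0.08251303] [ 0.4923106  -0.35426566  0.07381347] 56
[ 0.40836775 -0.33858417  0.05653943] [ 0.42512877 -0.32201677  0.10610454] [ 0.4168807  -0.32895724  0.09920415] 49
side bench z 0.5430546590030096
4370 ((0.5553476214408875, 0.13927072286605835), (0.24156410992145538, 0.30601686239242554), 9.425317764282227)
lid 1901 [0.38827297 0.11705792 0.12005247] [0.65979726 0.59031029 0.29095864]
[0.57145895 0.35736874 0.17927935] [[ 0.30566836 -0.9364336   0.17221781]
 [-0.88220082 -0.21050359  0.42120061]
 [-0.35817394 -0.28067839 -0.89046677]] [0.20672995 0.04749764 0.03553169]
block 1820 ((0.4548153877258301, -0.3447875678539276), (0.05905195325613022, 0.15988563001155853), 72.33899688720703)
above 327
[ 0.40594881 -0.34367366  0.05657366] [ 0.42700644 -0.32558828  0.10629881] [ 0.41683637 -0.338491    0.09553467] 164
[ 0.47646478 -0.36654488  0.0550981 ] [ 0.50900359 -0.34760205  0.07838427] [ 0.49268291 -0.35946698  0.07237049] 163
(400, 540, 3) (460, 540, 3) (280, 440, 3)
```

View pics/c1.png

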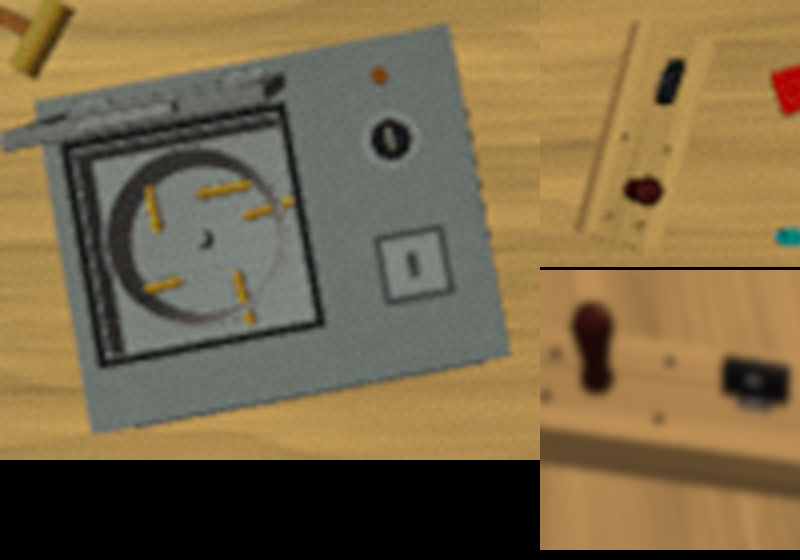

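The crop confirms the target: the black bow stands upright in the block with its long axis along the block. The red and turquoise keys lie on the bench outside it. The bezel's slot runs along the dryer's x. Next I fit the lid angle and work out the pushing path.

```bash
cat >> h.py <<'E'
YD=0.1648; OD=np.array([.5555,.1400])
ex=np.array([np.cos(YD),np.sin(YD)]); ey=np.array([-ex[1],ex[0]])
def todry(W): q=W[...,:2]-OD; return np.stack([q@ex,q@ey,W[...,2]],-1)
def toworld(x,y,z): return np.r_[OD+x*ex+y*ey,z]
def lidfit(m,d,n=0):
    D=todry(cloud(m,d)).reshape(-1,3)
    k=(abs(D[:,0])<.14)&(abs(D[:,1]-.055)<.08)&(D[:,2]>.11)&(D[:,2]<.27); return D[k]
E
python3 - <<'E'
from h import *
for n in('top','side'):
    m,im,d=load(n); L=lidfit(m,d); print(n,len(L), 'cam', todry(-np.array(m['R']).T@np.array(m['t'])))
    for y0,y1 in((-.03,.05),(.05,.13),(-.03,.13)):
        q=L[(L[:,1]>y0)&(L[:,1]<y1)]
        vx,vz,x0,z0=cv2.fitLine(q[:,[0,2]].astype(np.float32),cv2.DIST_HUBER,0,.001,.001).ravel()
        print(len(q),'angle',np.arctan2(abs(vz),-vx*np.sign(vz)),'x at z=.0915',x0+(.0915-z0)*vx/vz,'x at .2515',x0+(.2515-z0)*vx/vz)
    D=todry(cloud(m,d)); z=D[...,2]
    # tab points
    k=(D[...,2]>.265)&(abs(D[...,0])<.14)&(abs(D[...,1]-.05)<.1); print('top edge',D[k].min(0),D[k].max(0),np.median(D[k],0))
    # bezel
    g=(im.mean(-1)); k=(abs(D[...,1]+.1)<.045)&(abs(D[...,0]+.065)<.045)&(z>.0885)&(z<.096)
    print('bezel',k.sum(), cv2.minAreaRect(D[k][:,:2].astype(np.float32)), D[k].mean(0))
    k=(abs(D[...,1]+.1)<.045)&(abs(D[...,0]-.03)<.06)&(z>.095)&(z<.11); print('dial',D[k].mean(0),k.sum())
E
```

```text
top 334 cam [-0.13442111 -0.15827171  1.63205144]
160 angle 1.3529177 x at z=.0915 0.10628334 x at .2515 0.070860445
165 angle 1.352914 x at z=.0915 0.106104866 x at .2515 0.070681356
325 angle 1.3552309 x at z=.0915 0.10569316 x at .2515 0.07065833
top edge [ 0.06133161 -0.02977983  0.26503338] [0.07375237 0.13883264 0.29309054] [0.06674535 0.05425582 0.28135205]
bezel 246 ((-0.06574217975139618, -0.09992776066064835), (0.088851697742939, 0.08918336033821106), 0.7668478488922119) [-0.05508762 -0.09774753  0.09104718]
dial [ 0.04220794 -0.09491138  0.10104999] 82
side 841 cam [-0.30585281 -0.92411934  0.90596377]
376 angle 1.3868463 x at z=.0915 0.09777973 x at .2515 0.068011194
441 angle 1.3790778 x at z=.0915 0.09862886 x at .2515 0.06757246
817 angle 1.3871161 x at z=.0915 0.09758615 x at .2515 0.06786227
top edge [ 0.06074383 -0.03191539  0.26500855] [0.07271601 0.12490594 0.29095864] [0.06459131 0.0444212  0.28071489]
bezel 166 ((-0.04985758662223816, -0.10007941722869873), (0.08562217652797699, 0.06211049482226372), 85.70056915283203) [-0.04645442 -0.09758704  0.09068949]
dial [ 0.0431814  -0.09877264  0.10082219] 81
```

step_arm:
  plan:
    - {"rot": [0, 0, 0], "dp": [4, 4, 10], "gripper": 1}
    - {"rot": [0, 0, -0.1], "dp": [6, 8, 14], "gripper": 1}
    - {"rot": [0, 0, -0.2], "dp": [10, 14, 15], "gripper": 1}
    - {"rot": [0, 0, -0.28], "dp": [14, 19, 15], "gripper": 1}
    - {"rot": [0, 0, -0.28], "dp": [17, 24, 15], "gripper": 1}
    - {"rot": [0, 0, -0.28], "dp": [19, 28, 15], "gripper": 1}
    - {"rot": [0, 0, -0.28], "dp": [21, 32, 15], "gripper": 1}
    - {"rot": [0, 0, -0.28], "dp": [23, 36, 15], "gripper": 1}
    - {"rot": [0, 0, -0.28], "dp": [25, 40, 15], "gripper": 1}
    - {"rot": [0, 0, -0.28], "dp": [28, 44, 15], "gripper": 1}
    - {"rot": [0, 0, -0.28], "dp": [31, 48, 15], "gripper": 1}
    - {"rot": [0, 0, -0.28], "dp": [34, 52, 15], "gripper": 1}

```text
time_s: 1.3
tcp_pos: [0.5783, -0.1262, 0.3793]
eef_rot: [[0.986, 0.168, -0.0], [0.168, -0.986, 0.002], [-0.0, -0.002, -1.0]]
contact_force: [0.1, -1.1, -0.0]
grip_width: 0.0003
```

step_arm:
  plan:
    - {"rot": [0, 0, 0], "dp": [2, 4, 0], "gripper": 1}
    - {"rot": [0, 0, 0], "dp": [4, 8.5, 0], "gripper": 1}
    - {"rot": [0, 0, 0], "dp": [6, 13, 0], "gripper": 1}
    - {"rot": [0, 0, 0], "dp": [8, 17.5, 0], "gripper": 1}
    - {"rot": [0, 0, 0], "dp": [9, 22, 0], "gripper": 1}
    - {"rot": [0, 0, 0], "dp": [9, 26.5, 0], "gripper": 1}
    - {"rot": [0, 0, 0], "dp": [8.5, 31, -1], "gripper": 1}
    - {"rot": [0, 0, 0], "dp": [8.2, 33.9, -4], "gripper": 1}
    - {"rot": [0, 0, 0], "dp": [8.2, 33.9, -8], "gripper": 1}
    - {"rot": [0, 0, 0], "dp": [8.2, 33.9, -12], "gripper": 1}
    - {"rot": [0, 0, 0], "dp": [8.2, 33.9, -12.2], "gripper": 1}

```text
time_s: 2.4
tcp_pos: [0.6566, 0.2125, 0.2484]
eef_rot: [[0.986, 0.169, -0.014], [0.169, -0.986, -0.001], [-0.014, -0.001, -1.0]]
contact_force: [-0.0, -0.3, -1.6]
grip_width: -0.0006
```

```bash
python3 - <<'E'
from h import *
s=sense(); p=s['tcp_pos']; print(s['time_s'],todry(p),p)
hx=.1;r=.165
pts=[]
for a in [1.37,1.3,1.2,1.1,1.0,.9,.8,.7,.6,.5,.4,.3,.2,.15,.1,.05,.02,0,-.01]:
    q=toworld(hx-r*np.cos(a)+.012*np.sin(a)+.011,.055,.0915+r*np.sin(a)+.012*np.cos(a))
    print(a,np.round((q-p)*100,1))
E
```

```text
2.4 [0.1115822  0.05488814 0.24841096] [0.65656572 0.2124501  0.24841096]
1.37 [-2.1 -0.3  0.7]
1.3 [-3.3 -0.5  0.5]
1.2 [-4.9 -0.8  0.1]
1.1 [-6.4 -1.1 -0.4]
1.0 [-7.9 -1.3 -1.2]
0.9 [-9.2 -1.5 -2. ]
0.8 [-10.6  -1.7  -3. ]
0.7 [-11.7  -1.9  -4.1]
0.6 [-12.8  -2.1  -5.4]
0.5 [-13.8  -2.3  -6.7]
0.4 [-14.6  -2.4  -8.2]
0.3 [-15.3  -2.5  -9.7]
0.2 [-15.8  -2.6 -11.2]
0.15 [-16.   -2.6 -12. ]
0.1 [-16.1  -2.7 -12.8]
0.05 [-16.3  -2.7 -13.7]
0.02 [-16.3  -2.7 -14.2]
0 [-16.3  -2.7 -14.5]
-0.01 [-16.3  -2.7 -14.7]
```

step_arm:
  plan:
    - {"rot": [0, 0, 0], "dp": [-1, -0.2, 0.7], "gripper": 1}
    - {"rot": [0, 0, 0], "dp": [-1.7, -0.3, 0.7], "gripper": 1}
    - {"rot": [0, 0, 0], "dp": [-2.4, -0.4, 0.7], "gripper": 1}
    - {"rot": [0, 0, 0], "dp": [-3.0, -0.5, 0.6], "gripper": 1}
    - {"rot": [0, 0, 0], "dp": [-3.6, -0.6, 0.4], "gripper": 1}
    - {"rot": [0, 0, 0], "dp": [-4.2, -0.7, 0.3], "gripper": 1}
    - {"rot": [0, 0, 0], "dp": [-4.9, -0.8, 0.1], "gripper": 1}
    - {"rot": [0, 0, 0], "dp": [-5.5, -0.9, -0.1], "gripper": 1}
    - {"rot": [0, 0, 0], "dp": [-6.0, -1.0, -0.3], "gripper": 1}
    - {"rot": [0, 0, 0], "dp": [-6.4, -1.1, -0.4], "gripper": 1}

```text
time_s: 3.4
tcp_pos: [0.5918, 0.2016, 0.2437]
eef_rot: [[0.986, 0.169, -0.015], [0.169, -0.986, -0.001], [-0.015, -0.002, -1.0]]
contact_force: [2.2, 1.2, -0.5]
grip_width: 0.0
```

```bash
python3 - <<'E'
from h import *
s=sense(); p=s['tcp_pos']; print(s['time_s'],todry(p),p,s['contact_force'])
m,im,d=grab('side'); L=lidfit(m,d); q=L[L[:,1]<.05]
L=q
from numpy.linalg import norm
vx,vz,x0,z0=cv2.fitLine(q[:,[0,2]].astype(np.float32),cv2.DIST_HUBER,0,.001,.001).ravel()
print(len(q),np.arctan2(abs(vz),-vx*np.sign(vz)),x0+(.0915-z0)*vx/vz)
cv2.imwrite('pics/s1.png',cv2.resize(im[60:300,200:440],(600,600)))
E
```

```text
3.4 [0.04595149 0.05480718 0.24373549] [0.5918375  0.20160318 0.24373549] [ 2.19763261  1.21291524 -0.45411159]
177 1.2014513 0.09294489
```

View pics/s1.png

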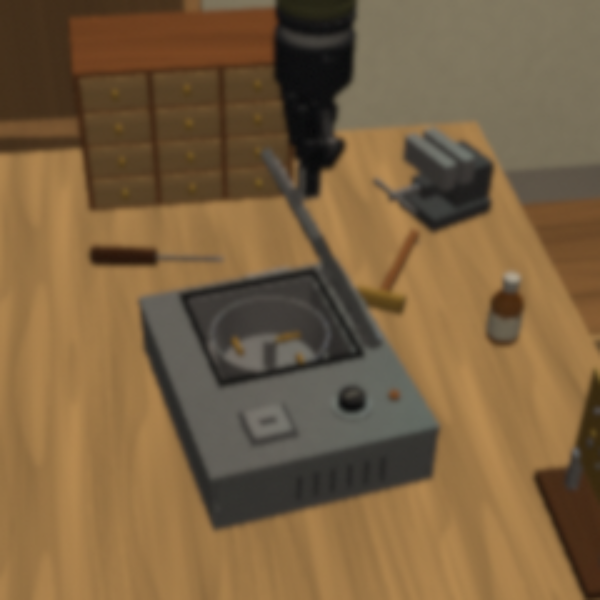

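The lid leans forward and follows the finger, which is at about (310,180) in the crop. I continue along the arc.

step_arm:
  plan:
    - {"rot": [0, 0, 0], "dp": [-0.7, -0.1, -0.4], "gripper": 1}
    - {"rot": [0, 0, 0], "dp": [-1.5, -0.2, -0.8], "gripper": 1}
    - {"rot": [0, 0, 0], "dp": [-2.2, -0.3, -1.2], "gripper": 1}
    - {"rot": [0, 0, 0], "dp": [-2.8, -0.4, -1.6], "gripper": 1}
    - {"rot": [0, 0, 0], "dp": [-3.5, -0.5, -2.1], "gripper": 1}
    - {"rot": [0, 0, 0], "dp": [-4.2, -0.6, -2.6], "gripper": 1}
    - {"rot": [0, 0, 0], "dp": [-4.7, -0.7, -3.1], "gripper": 1}
    - {"rot": [0, 0, 0], "dp": [-5.3, -0.8, -3.7], "gripper": 1}
    - {"rot": [0, 0, 0], "dp": [-5.9, -0.9, -4.3], "gripper": 1}
    - {"rot": [0, 0, 0], "dp": [-6.4, -1.0, -5.0], "gripper": 1}
    - {"rot": [0, 0, 0], "dp": [-6.9, -1.1, -5.6], "gripper": 1}
    - {"rot": [0, 0, 0], "dp": [-7.4, -1.2, -6.3], "gripper": 1}

```text
time_s: 4.65
tcp_pos: [0.517, 0.1897, 0.1798]
eef_rot: [[0.985, 0.169, -0.016], [0.169, -0.986, -0.001], [-0.016, -0.002, -1.0]]
contact_force: [1.3, 1.7, 0.4]
grip_width: -0.0
```

step_arm:
  plan:
    - {"rot": [0, 0, 0], "dp": [-0.4, -0.1, -0.7], "gripper": 1}
    - {"rot": [0, 0, 0], "dp": [-0.8, -0.1, -1.5], "gripper": 1}
    - {"rot": [0, 0, 0], "dp": [-1.1, -0.2, -2.2], "gripper": 1}
    - {"rot": [0, 0, 0], "dp": [-1.5, -0.2, -3.0], "gripper": 1}
    - {"rot": [0, 0, 0], "dp": [-1.8, -0.3, -3.7], "gripper": 1}
    - {"rot": [0, 0, 0], "dp": [-2.0, -0.3, -4.4], "gripper": 1}
    - {"rot": [0, 0, 0], "dp": [-2.2, -0.3, -5.0], "gripper": 1}
    - {"rot": [0, 0, 0], "dp": [-2.3, -0.4, -5.5], "gripper": 1}
    - {"rot": [0, 0, 0], "dp": [-2.4, -0.4, -6.0], "gripper": 1}

```text
time_s: 5.55
tcp_pos: [0.4928, 0.1857, 0.1194]
eef_rot: [[0.985, 0.169, -0.016], [0.169, -0.986, -0.001], [-0.016, -0.002, -1.0]]
contact_force: [0.0, -0.6, 1.2]
grip_width: 0.0
```

```bash
python3 - <<'E'
from h import *
s=sense(); p=s['tcp_pos']; print(s['time_s'],todry(p),p,s['contact_force'])
m,im,d=grab('side'); cv2.imwrite('pics/s2.png',cv2.resize(im[100:300,220:420],(400,400)))
D=todry(cloud(m,d)).reshape(-1,3); k=(D[:,0]>-.07)&(D[:,0]<.09)&(D[:,1]>-.02)&(D[:,1]<.03)&(D[:,2]>.095)&(D[:,2]<.2); q=D[k]
vx,vz,x0,z0=cv2.fitLine(q[:,[0,2]].astype(np.float32),cv2.DIST_HUBER,0,.001,.001).ravel(); print(len(q),'slope angle',np.arctan(-vz/vx), 'z at x=-.06',z0+(-.06-x0)*vz/vx)
E
```

```text
5.55 [-0.05437319  0.05532427  0.11938101] [0.49278727 0.18565449 0.11938101] [ 0.01243955 -0.61478001  1.15749511]
703 slope angle 0.10955023 z at x=-.06 0.11670613
```

step_arm:
  plan:
    - {"rot": [0, 0, 0], "dp": [0, 0, -0.3], "gripper": 1}
    - {"rot": [0, 0, 0], "dp": [0, 0, -0.6], "gripper": 1}
    - {"rot": [0, 0, 0], "dp": [0, 0, -0.9], "gripper": 1}
    - {"rot": [0, 0, 0], "dp": [0, 0, -1.1], "gripper": 1}
    - {"rot": [0, 0, 0], "dp": [0, 0, -1.3], "gripper": 1}
    - {"rot": [0, 0, 0], "dp": [0, 0, -1.45], "gripper": 1}
    - {"rot": [0, 0, 0], "dp": [0, 0, -1.55], "gripper": 1}

```text
time_s: 6.3
tcp_pos: [0.4922, 0.1855, 0.1035]
eef_rot: [[0.985, 0.169, -0.018], [0.169, -0.986, -0.001], [-0.018, -0.002, -1.0]]
contact_force: [-3.7, -1.5, 9.1]
grip_width: 0.0001
```

step_arm:
  plan:
    - {"rot": [0, 0, 0], "dp": [0, 0, 4], "gripper": 1}
    - {"rot": [0, 0, -0.1], "dp": [0, -4, 7], "gripper": 1}
    - {"rot": [0, 0, -0.2], "dp": [0, -8.5, 8], "gripper": 1}
    - {"rot": [0, 0, -0.3], "dp": [0, -13, 9], "gripper": 0}
    - {"rot": [0, 0, -0.4], "dp": [0, -18, 9], "gripper": -0.5}
    - {"rot": [0, 0, -0.47], "dp": [0, -23, 9], "gripper": -0.5}
    - {"rot": [0, 0, -0.47], "dp": [0, -28, 9], "gripper": -0.5}
    - {"rot": [0, 0, -0.47], "dp": [0, -33, 9], "gripper": -0.5}
    - {"rot": [0, 0, -0.47], "dp": [0, -38, 9], "gripper": -0.5}
    - {"rot": [0, 0, -0.47], "dp": [0, -43, 9], "gripper": -0.5}
    - {"rot": [0, 0, -0.47], "dp": [0, -48, 9], "gripper": -0.5}
    - {"rot": [0, 0, -0.47], "dp": [0, -52, 9], "gripper": -0.5}

```text
time_s: 7.5
tcp_pos: [0.4918, -0.3374, 0.1935]
eef_rot: [[0.955, -0.297, -0.016], [-0.297, -0.955, 0.006], [-0.017, -0.001, -1.0]]
contact_force: [0.8, 1.0, -0.3]
grip_width: 0.0641
```

```bash
python3 - <<'E'
from h import *
s=sense(); print(s['time_s'],s['tcp_pos'],s['joint_positions'],s['grip_width'])
m,im,d=grab('side')
D=todry(cloud(m,d)).reshape(-1,3); k=(D[:,0]>-.07)&(D[:,0]<.09)&(D[:,1]>-.02)&(D[:,1]<.13)&(D[:,2]>.095)&(D[:,2]<.2); q=D[k]
print('lid slope z(x)',np.polyfit(q[:,0],q[:,2],1),len(q))
m,im,d=grab('wrist'); 
cv2.imwrite('pics/w1.png',im); print(m)
mt,it,dt=grab('top'); b=cv2.resize(it[185:300,190:325],None,fx=3,fy=3,interpolation=cv2.INTER_CUBIC); cv2.imwrite('pics/t2.png',b)
E
```

```text
7.5 [ 0.49181852 -0.33739834  0.19346637] [-0.6887643   0.0435976   1.80038827 -0.00559368  1.31393263  1.18510715] 0.06408351912249952
lid slope z(x) [-0.13898186  0.09301486] 113
{'vfov': 65.70646984690485, 'cx': 321.50633500158074, 'cy': 242.04322895455962, 'R': array([[-0.29958532, -0.95406732,  0.00204573],
       [-0.91752739,  0.28869789,  0.27349043],
       [-0.26151888,  0.0800567 , -0.96187255]]), 't': array([-0.1786863 ,  0.52195825,  0.49642551])}
```

View pics/w1.png

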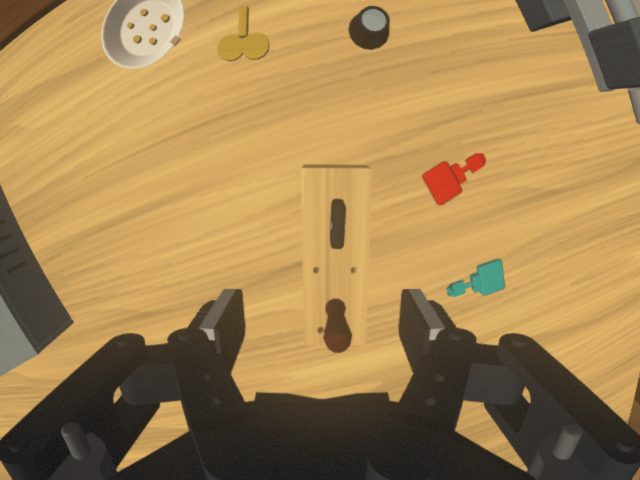

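The wrist view shows the key bow at (338,224) and the pusher at (337,325). The bow's long axis runs along the block, and the red and turquoise keys are well off to the right.

```bash
cat >> h.py <<'E'
def fcloud(m,d):
    f=240/np.tan(np.radians(float(m['vfov']))/2)
    v,u=np.mgrid[0:480,0:640]; du,dv=u-float(m['cx']),v-float(m['cy']); r=np.hypot(du,dv)+1e-9; th=r/f
    P=np.stack([np.tan(th)*du/r*d,np.tan(th)*dv/r*d,d],-1)
    W=(P-np.array(m['t']))@np.array(m['R']); W[d==0]=np.nan
    return W
E
python3 - <<'E'
from h import *
for n in('top','side'):
    m,im,d=load(n); D=todry(cloud(m,d)); D=D.reshape(-1,3)
    for x0 in(-.06,-.02,.02,.06):
        k=(abs(D[:,0]-x0)<.015)&(abs(D[:,1]-.055)<.07); print(n,x0,k.sum(),np.percentile(D[k,2],[10,50,90]) if k.sum() else '')
m,im,d=load('wrist'); W=fcloud(m,d); z=W[...,2]
print('bench',np.nanmedian(z[200:260,200:260]),'block',np.nanmedian(z[180:260,310:325]))
bx=np.zeros_like(z,bool); bx[185:260,305:375]=1
K=W[bx&(z>.07)]; print(len(K),np.nanmedian(K[:,2]),cv2.minAreaRect(K[:,:2].astype(np.float32)),K.mean(0))
B=W[:, :][(abs(z-.04)<.004)&(np.arange(640)[None]>295)&(np.arange(640)[None]<380)&(np.arange(480)[:,None]<350)&(np.arange(480)[:,None]>150)]; print(cv2.minAreaRect(B[:,:2].astype(np.float32)))
E
```

```text
top -0.06 536 [0.09626937 0.10110905 0.10640493]
top -0.02 529 [0.0948104  0.09918325 0.10346477]
top 0.02 527 [0.09502378 0.09953203 0.10390746]
top 0.06 542 [0.09521938 0.09982875 0.10487159]
side -0.06 102 [0.09734067 0.10150597 0.10399428]
side -0.02 5 [0.0978134  0.09940764 0.10051955]
side 0.02 0 
side 0.06 0 
bench 6.0520082013873384e-05 block 0.04001751136149401
607 0.07558099541174809 ((0.49205365777015686, -0.3539404571056366), (0.009920064359903336, 0.03387269377708435), 70.79388427734375) [ 0.49300343 -0.35410437  0.07537292]
((0.45312952995300293, -0.34172070026397705), (0.05638042092323303, 0.1620640605688095), 72.57906341552734)
```

View pics/t2.png

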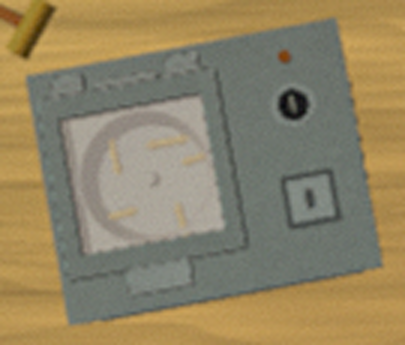

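The lid lies flat and shut, with its tab at (160,275) in the crop. Now I descend onto the key.

step_arm:
  plan:
    - {"rot": [-0.006, -0.016, 0], "dp": [0.1, -1.65, -3], "gripper": -0.5}
    - {"rot": [-0.006, -0.016, 0], "dp": [0.1, -1.65, -7], "gripper": -0.5}
    - {"rot": [-0.006, -0.016, 0], "dp": [0.1, -1.65, -10.5], "gripper": -0.5}
    - {"rot": [-0.006, -0.016, 0], "dp": [0.1, -1.65, -13], "gripper": -0.5}
    - {"rot": [-0.006, -0.016, 0], "dp": [0.1, -1.65, -14.2], "gripper": -0.5}
    - {"rot": [-0.006, -0.016, 0], "dp": [0.1, -1.65, -14.6], "gripper": -0.5}
    - {"rot": [-0.006, -0.016, 0], "dp": [0.1, -1.65, -14.65], "gripper": -0.5}
  newtons: 40

```text
time_s: 8.35
tcp_pos: [0.4934, -0.3528, 0.0473]
eef_rot: [[0.954, -0.298, 0.0], [-0.298, -0.954, 0.001], [-0.0, -0.001, -1.0]]
contact_force: [-0.4, 0.5, 0.3]
grip_width: 0.0641
```

```bash
python3 - <<'E'
from h import *
s=sense(); print(s['time_s'],s['tcp_pos'],s['eef_rot'],s['contact_force'],s['wrist_torque'])
m,im,d=grab('wrist'); W=fcloud(m,d); z=W[...,2]
g=(abs(W[...,0]-.4925)<.03)&(abs(W[...,1]+.354)<.02)&(z>.07)&(z<.08); v,u=np.where(g);print(len(u),u.min(),u.max(),v.min(),v.max(),cv2.minAreaRect(W[g][:,:2].astype(np.float32)))
cv2.imwrite('pics/w2.png',im)
E
```

```text
8.35 [ 0.49341718 -0.35282405  0.04728343] [[ 9.54480011e-01 -2.98274886e-01  1.05067302e-05]
 [-2.98274826e-01 -9.54479797e-01  6.67711422e-04]
 [-1.89133087e-04 -6.40451099e-04 -9.99999777e-01]] [-0.41743019  0.47388528  0.32208855] [-0.04880844  0.01119    -0.03507907]
2366 313 345 287 374 ((0.49214836955070496, -0.3541322648525238), (0.010603724978864193, 0.03421429917216301), 70.87447357177734)
```

View pics/w2.png

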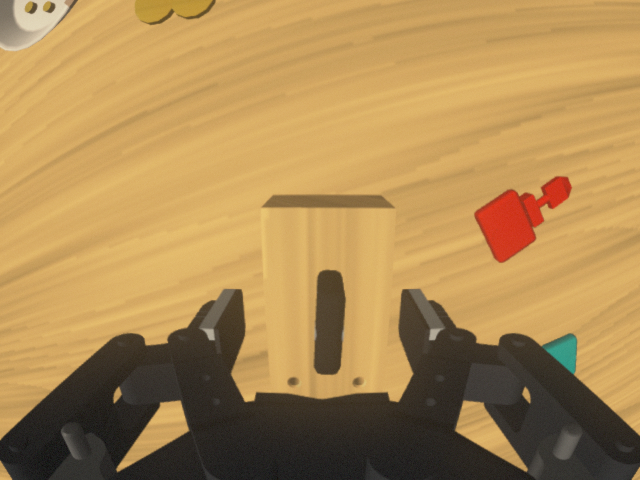

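The bow at (330,322) is between the open jaws, about 1.5 mm off-centre and 1.7° turned. I correct both and close.

step_arm:
  plan:
    - {"rot": [0, 0, -0.03], "dp": [-0.1, -0.13, 0], "gripper": -0.5}
    - {"rot": [0, 0, -0.03], "dp": [-0.1, -0.13, 0], "gripper": 0.2}
    - {"rot": [0, 0, -0.03], "dp": [-0.1, -0.13, 0], "gripper": 0.6}
    - {"rot": [0, 0, -0.03], "dp": [-0.1, -0.13, 0], "gripper": 0.8}
    - {"rot": [0, 0, -0.03], "dp": [-0.1, -0.13, 0], "gripper": 1}
    - {"rot": [0, 0, -0.03], "dp": [-0.1, -0.13, 0], "gripper": 1}
    - {"rot": [0, 0, -0.03], "dp": [-0.1, -0.13, 0], "gripper": 1}
    - {"rot": [0, 0, -0.03], "dp": [-0.1, -0.13, 0], "gripper": 1}
  newtons: 60

```text
time_s: 9.2
tcp_pos: [0.4929, -0.3548, 0.0484]
eef_rot: [[0.945, -0.327, 0.001], [-0.327, -0.945, -0.001], [0.001, 0.0, -1.0]]
contact_force: [-1.3, 0.5, 3.3]
grip_width: 0.0091
```

step_arm:
  plan:
    - {"rot": [0, 0, 0], "dp": [0, 0, 2], "gripper": 1}
    - {"rot": [0, 0, 0], "dp": [0, 0, 5], "gripper": 1}
    - {"rot": [0, 0, 0], "dp": [0, 0, 9], "gripper": 1}
    - {"rot": [0, 0, 0.1], "dp": [0, 4, 12.5], "gripper": 1}
    - {"rot": [0, 0, 0.2], "dp": [-1, 9, 12.5], "gripper": 1}
    - {"rot": [0, 0, 0.3], "dp": [-1, 14, 12.5], "gripper": 1}
    - {"rot": [0, 0, 0.4], "dp": [-2, 19, 12.5], "gripper": 1}
    - {"rot": [0, 0, 0.498], "dp": [-2, 24, 12.5], "gripper": 1}
    - {"rot": [0, 0, 0.498], "dp": [-3, 29, 12.5], "gripper": 1}
    - {"rot": [0, 0, 0.498], "dp": [-3, 34, 12.5], "gripper": 1}
    - {"rot": [0, 0, 0.498], "dp": [-3, 38.5, 12.5], "gripper": 1}
    - {"rot": [0, 0, 0.498], "dp": [-3, 38.5, 12.5], "gripper": 1}

```text
time_s: 10.4
tcp_pos: [0.462, 0.0352, 0.1729]
eef_rot: [[0.985, 0.172, 0.001], [0.172, -0.985, 0.002], [0.001, -0.002, -1.0]]
contact_force: [-0.5, -0.3, -0.5]
grip_width: 0.0091
```

```bash
python3 - <<'E'
from h import *
s=sense(); print(s['time_s'],s['tcp_pos'],s['eef_rot'],s['grip_width'],s['joint_positions'])
m,im,d=grab('wrist'); cv2.imwrite('pics/w3.png',im)
W=fcloud(m,d); 
for (u,v) in((338,200),(320,330),(330,350)): print(u,v,W[v,u])
E
```

```text
10.4 [0.4619633  0.03520728 0.17289598] [[ 9.85132713e-01  1.71792685e-01  9.00244525e-04]
 [ 1.71790809e-01 -9.85131697e-01  1.85929860e-03]
 [ 1.20627331e-03 -1.67700214e-03 -9.99997866e-01]] 0.009051568273270458 [-4.10197604e-02 -2.61607391e-01  2.11522684e+00  1.97351182e-03
  1.28715049e+00  1.35657669e+00]
338 200 [0.49348724 0.03179709 0.0848932 ]
320 330 [0.46397131 0.03739152 0.20085339]
330 350 [0.45611235 0.03239302 0.2002559 ]
```

View pics/w3.png

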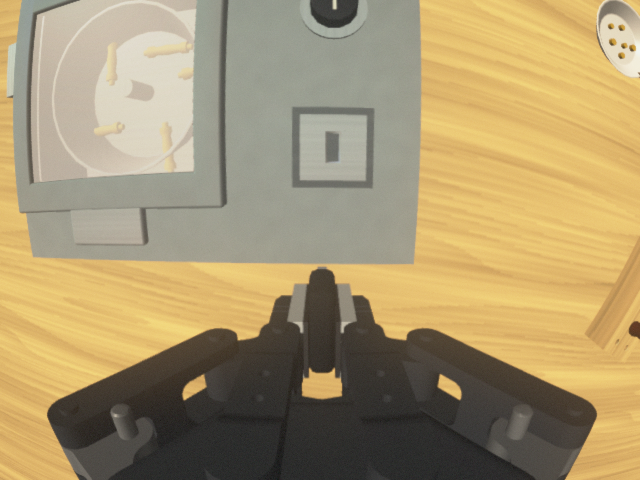

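The lid is shut in this view. The bezel centre and slot are at (333,147), and the gripped key is at (321,320), aligned with the tool. A clockwise quarter turn from this yaw would push joint 6 past its range (about 3.0 against 2.91), so I flip the tool half a turn first. I measure the slot now.

```bash
cat >> h.py <<'E'
def ray2plane(m,uv,z):
    f=240/np.tan(np.radians(float(m['vfov']))/2); uv=np.atleast_2d(np.asarray(uv,float))
    dx=uv-np.array([m['cx'],m['cy']],float); r=np.linalg.norm(dx,axis=1,keepdims=True)+1e-12; th=r/f
    v=np.c_[np.sin(th)*dx/r,np.cos(th)]@np.array(m['R']); c=-np.array(m['R']).T@np.array(m['t'])
    return c+v*((z-c[2])/v[:,2])[:,None]
E
python3 - <<'E'
from h import *
m,im,d=load('wrist'); g=cv2.cvtColor(im,cv2.COLOR_BGR2GRAY); W=fcloud(m,d)
roi=g[100:195,285:380]; print(g[147,310:356:3], g[105:190:5,312])
_,t=cv2.threshold(g[115:180,302:364],80,255,cv2.THRESH_BINARY_INV)
# slot
c,_=cv2.findContours(t,cv2.RETR_EXTERNAL,cv2.CHAIN_APPROX_NONE)
for k in c:
    if cv2.contourArea(k)>50:
        uv=k[:,0,:]+[302,115]; w=ray2plane(m,uv,.091)[:,:2].astype(np.float32); print('slot',cv2.minAreaRect(w))
_,t=cv2.threshold(roi,110,255,cv2.THRESH_BINARY_INV); c,_=cv2.findContours(t,cv2.RETR_EXTERNAL,cv2.CHAIN_APPROX_NONE)
for k in c:
    if cv2.contourArea(k)>500:
        uv=k[:,0,:]+[285,100]; w=ray2plane(m,uv,.0855)[:,:2].astype(np.float32); print('bezel out',cv2.minAreaRect(w))
print('bezel depth',np.nanmedian(W[140:155,312:322],(0,1)), W[147,333])
z=W[...,2]; b=(z>.088)&(z<.096); b[:100]=0;b[195:]=0;b[:,:285]=0;b[:,380:]=0; print(b.sum(),cv2.minAreaRect(W[b][:,:2].astype(np.float32)))
k=(z>.186)&(z<.21)&(np.abs(np.arange(640)-321)<16)[None]&(np.arange(480)[:,None]>262)&(np.arange(480)[:,None]<376)
q=W[k]; print('bow',len(q),np.median(q[:,2]),cv2.minAreaRect(q[:,:2].astype(np.float32)))
E
```

```text
[175 175 175 178 177 142 110 110 109 111 175 177 177 175 179 175] [154 104 170 174 181 181 177 181 178 178 176 176 176 177 173 134 107]
bezel out ((0.5254854559898376, 0.041118353605270386), (0.048577263951301575, 0.04853156954050064), 9.689984321594238)
bezel depth [0.52385254 0.05062    0.09109173] [0.52556957 0.04074743 0.08569669]
4084 ((0.526004433631897, 0.041075095534324646), (0.047337260097265244, 0.04924289882183075), 10.040815353393555)
bow 2702 0.2000095833685131 ((0.46150916814804077, 0.03688729181885719), (0.03427916765213013, 0.011221260763704777), 8.873477935791016)
```

step_arm:
  plan:
    - {"rot": [0, 0, 0.14], "dp": [0, 0, 0], "gripper": 1}
    - {"rot": [0, 0, 0.28], "dp": [0, 0, 0], "gripper": 1}
    - {"rot": [0, 0, 0.42], "dp": [0, 0, 0], "gripper": 1}
    - {"rot": [0, 0, 0.56], "dp": [0, 0, 0], "gripper": 1}
    - {"rot": [0, 0, 0.7], "dp": [0, 0, 0], "gripper": 1}
    - {"rot": [0, 0, 0.84], "dp": [0, 0, 0], "gripper": 1}
    - {"rot": [0, 0, 0.98], "dp": [0, 0, 0], "gripper": 1}
    - {"rot": [0, 0, 1.12], "dp": [0, 0, 0], "gripper": 1}
    - {"rot": [0, 0, 1.26], "dp": [0, 0, 0], "gripper": 1}
    - {"rot": [0, 0, 1.4], "dp": [0, 0, 0], "gripper": 1}
    - {"rot": [0, 0, 1.54], "dp": [0, 0, 0], "gripper": 1}
    - {"rot": [0, 0, 1.57], "dp": [0, 0, 0], "gripper": 1}

```text
time_s: 11.65
tcp_pos: [0.4622, 0.0316, 0.1724]
eef_rot: [[-0.168, 0.986, -0.001], [0.986, 0.168, 0.001], [0.001, -0.001, -1.0]]
contact_force: [-0.1, -0.1, -0.3]
grip_width: 0.0091
```

step_arm:
  plan:
    - {"rot": [0, 0, 0.14], "dp": [2, 0.4, 0], "gripper": 1}
    - {"rot": [0, 0, 0.28], "dp": [4, 0.8, 0], "gripper": 1}
    - {"rot": [0, 0, 0.42], "dp": [6, 1.2, 0], "gripper": 1}
    - {"rot": [0, 0, 0.56], "dp": [8, 1.6, 0], "gripper": 1}
    - {"rot": [0, 0, 0.7], "dp": [10, 2, 0], "gripper": 1}
    - {"rot": [0, 0, 0.84], "dp": [12, 2, 0], "gripper": 1}
    - {"rot": [0, 0, 0.98], "dp": [12.8, 2, 0], "gripper": 1}
    - {"rot": [0, 0, 1.12], "dp": [12.8, 2, 0], "gripper": 1}
    - {"rot": [0, 0, 1.26], "dp": [12.8, 2, 0], "gripper": 1}
    - {"rot": [0, 0, 1.4], "dp": [12.8, 2, 0], "gripper": 1}
    - {"rot": [0, 0, 1.54], "dp": [12.8, 2, 0], "gripper": 1}
    - {"rot": [0, 0, 1.57], "dp": [12.8, 2, 0], "gripper": 1}

```text
time_s: 12.85
tcp_pos: [0.5902, 0.0506, 0.172]
eef_rot: [[-0.986, -0.166, -0.001], [-0.166, 0.986, -0.001], [0.001, -0.001, -1.0]]
contact_force: [-1.0, 0.6, -0.8]
grip_width: 0.0095
```

```bash
cat > meas.py <<'E'
from h import *
s=sense(); R=s['eef_rot']; print(s['time_s'],s['tcp_pos'],'yaw',np.degrees(np.arctan2(R[1,0],R[0,0])),R[:,2],s['joint_positions'][5])
m,im,d=grab('wrist'); cv2.imwrite('pics/w4.png',im)
W=fcloud(m,d); z=W[...,2]; v,u=np.mgrid[0:480,0:640]
b=(z>.0885)&(z<.096)&(abs(W[...,0]-.5255)<.035)&(abs(W[...,1]-.041)<.035); print('bezel',b.sum(),cv2.minAreaRect(W[b][:,:2].astype(np.float32)))
g=cv2.cvtColor(im,cv2.COLOR_BGR2GRAY)
hull=cv2.convexHull(np.c_[u[b],v[b]].astype(np.int32)); M=np.zeros_like(g); cv2.fillConvexPoly(M,hull,1); M=cv2.erode(M,np.ones((13,13)))
k=(M>0)&(g<145); w=ray2plane(m,np.c_[u[k],v[k]],.091)[:,:2].astype(np.float32); print('slot',k.sum(),w.mean(0),cv2.minAreaRect(w),u[k].mean(),v[k].mean())
k=(z>.186)&(z<.21)&(abs(u-321)<16)&(v>262)&(v<376); q=W[k]; print('bow',len(q),np.median(q[:,2]),cv2.minAreaRect(q[:,:2].astype(np.float32)))
E
python3 meas.py
```

```text
12.85 [0.59018383 0.05061938 0.17197184] yaw -170.44011930596744 [-0.00111511 -0.00111272 -0.99999876] -1.7418197968629008
bezel 4134 ((0.525510847568512, 0.04149969667196274), (0.04870922863483429, 0.042557138949632645), 6.970170021057129)
slot 379 [0.5256425  0.04161219] ((0.5255962014198303, 0.04168911278247833), (0.01806527189910412, 0.0077621350064873695), 9.694795608520508) 322.3377308707124 146.06068601583112
bow 2774 0.19914477406074382 ((0.5888785123825073, 0.05188421532511711), (0.033742647618055344, 0.011158782988786697), 10.877313613891602)
```

step_arm:
  plan:
    - {"rot": [0, 0, 0], "dp": [-3, -0.5, 0], "gripper": 1}
    - {"rot": [0, 0, 0], "dp": [-5.5, -0.9, 0], "gripper": 1}
    - {"rot": [0, 0, 0], "dp": [-6.37, -1.06, -1], "gripper": 1}
    - {"rot": [0, 0, 0], "dp": [-6.37, -1.06, -2.5], "gripper": 1}
    - {"rot": [0, 0, 0], "dp": [-6.37, -1.06, -3.5], "gripper": 1}
    - {"rot": [0, 0, 0], "dp": [-6.37, -1.06, -3.7], "gripper": 1}
    - {"rot": [0, 0, 0], "dp": [-6.37, -1.06, -3.7], "gripper": 1}

```text
time_s: 13.6
tcp_pos: [0.5265, 0.0402, 0.1339]
eef_rot: [[-0.986, -0.165, -0.003], [-0.165, 0.986, -0.001], [0.003, -0.0, -1.0]]
contact_force: [0.8, 0.4, -0.1]
grip_width: 0.0092
```

step_arm:
  plan:
    - {"rot": [0, 0.002, 0], "dp": [0, 0, -0.3], "gripper": 1}
    - {"rot": [0, 0.002, 0], "dp": [0, 0, -0.6], "gripper": 1}
    - {"rot": [0, 0.002, 0], "dp": [0, 0, -0.9], "gripper": 1}
    - {"rot": [0, 0.002, 0], "dp": [0, 0, -1.1], "gripper": 1}
    - {"rot": [0, 0.002, 0], "dp": [0, 0, -1.3], "gripper": 1}

```text
time_s: 14.1
tcp_pos: [0.5266, 0.0403, 0.1208]
eef_rot: [[-0.986, -0.165, -0.005], [-0.165, 0.986, -0.001], [0.005, -0.0, -1.0]]
contact_force: [-0.5, -0.4, -0.0]
grip_width: 0.0092
```

step_arm:
  plan:
    - {"rot": [0, -0.005, 0], "dp": [0, 0, -0.3], "gripper": 1}
    - {"rot": [0, -0.005, 0], "dp": [0, 0, -0.6], "gripper": 1}
    - {"rot": [0, -0.005, 0.05], "dp": [0, 0, -0.8], "gripper": 1}
    - {"rot": [0, -0.005, -0.05], "dp": [0, 0, -1.0], "gripper": 1}
    - {"rot": [0, -0.005, 0.05], "dp": [0, 0, -1.2], "gripper": 1}
    - {"rot": [0, -0.005, -0.05], "dp": [0, 0, -1.4], "gripper": 1}
    - {"rot": [0, -0.005, 0], "dp": [0, 0, -1.5], "gripper": 1}

```text
time_s: 14.8
tcp_pos: [0.5264, 0.0402, 0.106]
eef_rot: [[-0.986, -0.165, -0.0], [-0.165, 0.986, -0.001], [0.0, -0.001, -1.0]]
contact_force: [-0.8, -0.3, 3.5]
grip_width: 0.0091
```

step_arm:
  plan:
    - {"rot": [0, 0, 0.05], "dp": [0, 0, -0.15], "gripper": 1}
    - {"rot": [0, 0, -0.05], "dp": [0, 0, -0.3], "gripper": 1}
    - {"rot": [0, 0, 0.05], "dp": [0, 0, -0.4], "gripper": 1}
    - {"rot": [0, 0, -0.05], "dp": [0, 0, -0.5], "gripper": 1}
    - {"rot": [0, 0, 0.05], "dp": [0, 0, -0.6], "gripper": 1}
    - {"rot": [0, 0, -0.05], "dp": [0, 0, -0.65], "gripper": 1}
    - {"rot": [0, 0, 0], "dp": [0, 0, -0.7], "gripper": 1}

```text
time_s: 15.5
tcp_pos: [0.5265, 0.0402, 0.0994]
eef_rot: [[-0.986, -0.165, -0.0], [-0.165, 0.986, -0.001], [0.0, -0.001, -1.0]]
contact_force: [-2.0, 0.5, 3.8]
grip_width: 0.0091
```

step_arm:
  plan:
    - {"rot": [0, 0, 0.05], "dp": [0, 0, -0.08], "gripper": 1}
    - {"rot": [0, 0, -0.05], "dp": [0, 0, -0.14], "gripper": 1}
    - {"rot": [0, 0, 0.05], "dp": [0, 0, -0.18], "gripper": 1}
    - {"rot": [0, 0, 0], "dp": [0, 0, -0.2], "gripper": 1}

```text
time_s: 15.9
tcp_pos: [0.5268, 0.04, 0.0993]
eef_rot: [[-0.986, -0.165, -0.0], [-0.165, 0.986, -0.002], [0.0, -0.002, -1.0]]
contact_force: [-5.7, -0.5, 10.7]
grip_width: 0.0093
```

The key is home: z stays at 0.0993 (expected 0.0993–0.0999) while the push rises to about 11 N. Now I turn it clockwise.

step_arm:
  plan:
    - {"rot": [0, 0, -0.1], "dp": [-0.03, 0, -0.05], "gripper": 1}
    - {"rot": [0, 0, -0.22], "dp": [-0.03, 0, -0.05], "gripper": 1}
    - {"rot": [0, 0, -0.34], "dp": [-0.03, 0, -0.05], "gripper": 1}
    - {"rot": [0, 0, -0.46], "dp": [-0.03, 0, -0.05], "gripper": 1}
    - {"rot": [0, 0, -0.58], "dp": [-0.03, 0, -0.05], "gripper": 1}
    - {"rot": [0, 0, -0.7], "dp": [-0.03, 0, -0.05], "gripper": 1}
  newtons: 90

```text
time_s: 16.5
tcp_pos: [0.5266, 0.0398, 0.0995]
eef_rot: [[-0.858, 0.513, -0.001], [0.513, 0.858, -0.002], [-0.0, -0.002, -1.0]]
contact_force: [-2.3, 0.0, 2.6]
grip_width: 0.0088
```

```bash
python3 -c "
from h import *
s=sense();R=s['eef_rot'];print(s['time_s'],s['tcp_pos'],np.arctan2(R[1,0],R[0,0])+np.pi,s['contact_force'],s['wrist_torque'],s['joint_positions'])"
```

```text
16.5 [0.52658162 0.03976425 0.0994723 ] 5.7444238898350815 [-2.25154259  0.01902327  2.64561534] [-0.16885972  0.40662404  0.06743427] [-2.53706259e-02 -2.30000583e-02  2.03566762e+00 -1.96774806e-03
  1.12992146e+00 -1.05656494e+00]
```

step_arm:
  plan:
    - {"rot": [0, 0, -0.12], "dp": [0, 0, -0.05], "gripper": 1}
    - {"rot": [0, 0, -0.24], "dp": [0, 0, -0.05], "gripper": 1}
    - {"rot": [0, 0, -0.36], "dp": [0, 0, -0.05], "gripper": 1}
    - {"rot": [0, 0, -0.48], "dp": [0, 0, -0.05], "gripper": 1}
    - {"rot": [0, 0, -0.6], "dp": [0, 0, -0.05], "gripper": 1}
    - {"rot": [0, 0, -0.72], "dp": [0, 0, -0.05], "gripper": 1}
    - {"rot": [0, 0, -0.8], "dp": [0, 0, -0.05], "gripper": 1}
    - {"rot": [0, 0, -0.87], "dp": [0, 0, -0.05], "gripper": 1}
    - {"rot": [0, 0, -0.9], "dp": [0, 0, -0.05], "gripper": 1}

```text
time_s: 17.4
tcp_pos: [0.5265, 0.0396, 0.0995]
eef_rot: [[-0.131, 0.991, -0.002], [0.991, 0.131, -0.001], [-0.0, -0.002, -1.0]]
contact_force: [-1.8, -0.6, 3.9]
grip_width: 0.0084
```

```bash
python3 -c "
from h import *
s=sense();R=s['eef_rot'];print(s['time_s'],s['tcp_pos'],np.arctan2(R[1,0],R[0,0])-np.pi-.166,s['contact_force'],s['wrist_torque'],s['joint_positions'])"
```

```text
17.4 [0.52649355 0.03960924 0.09945542] -1.6058432371524662 [-1.80403705 -0.59709648  3.88547657] [-0.23955987  0.47926303  0.09546262] [-2.61889478e-02 -2.24433406e-02  2.03515355e+00 -8.72827072e-04
  1.13120888e+00 -1.56769169e-01]
```

step_arm:
  plan:
    - {"rot": [0, 0, -0.05], "dp": [0, 0, -0.05], "gripper": 1}
    - {"rot": [0, 0, -0.09], "dp": [0, 0, -0.05], "gripper": 1}
    - {"rot": [0, 0, -0.12], "dp": [0, 0, -0.05], "gripper": 1}
    - {"rot": [0, 0, -0.12], "dp": [0, 0, -0.05], "gripper": 1}

```text
time_s: 17.8
tcp_pos: [0.5265, 0.0396, 0.0995]
eef_rot: [[-0.011, 1.0, -0.003], [1.0, 0.011, -0.001], [-0.001, -0.003, -1.0]]
contact_force: [-2.7, 0.4, 6.1]
grip_width: 0.0084
```

```bash
cat > st.py <<'E'
from h import *
s=sense();R=s['eef_rot'];print(s['time_s'],s['tcp_pos'],(np.arctan2(R[1,0],R[0,0])-np.pi-.166),s['contact_force'],s['wrist_torque'],s['grip_width'])
E
python3 st.py; python3 - <<'E'
from h import *
m,im,d=grab('wrist'); cv2.imwrite('pics/w5.png',im); W=fcloud(m,d); z=W[...,2]
v,u=np.mgrid[0:480,0:640]; k=(z>.115)&(z<.135)&(abs(u-321)<18)&(v>262)&(v<376); q=W[k]; print('bow',len(q),np.median(q[:,2]),cv2.minAreaRect(q[:,:2].astype(np.float32)))
E
```

```text
17.8 [0.52649796 0.03960021 0.09945568] -1.725510701756815 [-2.71671839  0.42155196  6.0983524 ] [-0.09148394  0.61630209  0.08036265] 0.00835817999654911
bow 2584 0.12655403875249477 ((0.5249477028846741, 0.041205041110515594), (0.03408725559711456, 0.012517767958343029), 86.99810791015625)
```

View pics/w5.png

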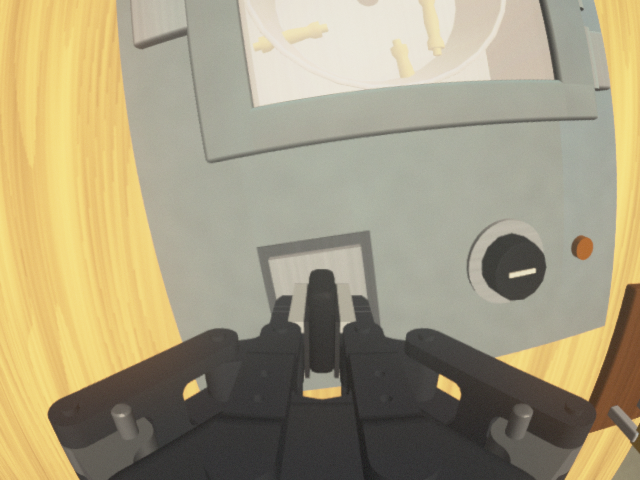

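step_arm:
  plan:
    - {"rot": [0, 0, -0.05], "dp": [0, 0, -0.05], "gripper": 1}
    - {"rot": [0, 0, -0.1], "dp": [0, 0, -0.05], "gripper": 1}
    - {"rot": [0, 0, -0.1], "dp": [0, 0, -0.05], "gripper": 1}

```text
time_s: 18.15
tcp_pos: [0.5265, 0.0396, 0.0995]
eef_rot: [[0.087, 0.996, -0.003], [0.996, -0.087, -0.001], [-0.001, -0.003, -1.0]]
contact_force: [-3.1, 0.5, 6.2]
grip_width: 0.0083
```

```bash
python3 st.py
```

```text
18.15 [0.52648766 0.03962383 0.0994751 ] -1.8242079360306467 [-3.12100843  0.47849753  6.17140139] [0.00721198 0.64681083 0.34428559] 0.008326398071388496
```

The moment jumped from 0.08 to 0.34 Nm, so the plug is at its stop. I hold briefly and check that it is steady and the lid is still shut.

step_arm:
  plan:
    - {"rot": [0, 0, 0], "dp": [0, 0, -0.03], "gripper": 1}
    - {"rot": [0, 0, 0], "dp": [0, 0, -0.03], "gripper": 1}
    - {"rot": [0, 0, 0], "dp": [0, 0, -0.03], "gripper": 1}
    - {"rot": [0, 0, 0], "dp": [0, 0, -0.03], "gripper": 1}
    - {"rot": [0, 0, 0], "dp": [0, 0, -0.03], "gripper": 1}
    - {"rot": [0, 0, 0], "dp": [0, 0, -0.03], "gripper": 1}

```text
time_s: 18.75
tcp_pos: [0.5265, 0.0396, 0.0995]
eef_rot: [[0.086, 0.996, -0.003], [0.996, -0.086, -0.001], [-0.001, -0.003, -1.0]]
contact_force: [-3.5, -0.4, 5.0]
grip_width: 0.0081
```

```bash
python3 st.py; python3 - <<'E'
from h import *
m,im,d=grab('wrist'); W=fcloud(m,d); z=W[...,2]; v,u=np.mgrid[0:480,0:640]
k=(z>.115)&(z<.135)&(abs(u-321)<18)&(v>262)&(v<376); q=W[k]; print('bow z',np.median(q[:,2]),cv2.minAreaRect(q[:,:2].astype(np.float32)))
D=todry(W).reshape(-1,3)
m,im,d=grab('side'); S=todry(cloud(m,d)).reshape(-1,3)
for n,P in(('wrist',D),('side',S)):
    for x0 in(-.09,-.065,-.04,0,.04,.08):
        k=(abs(P[:,0]-x0)<.01)&(P[:,1]>-.029)&(P[:,1]<-.016)&(P[:,2]>.08)&(P[:,2]<.13); print(n,x0,k.sum(),np.round(np.median(P[k,2]),4) if k.sum() else '')
E
```

```text
18.75 [0.52649441 0.03963278 0.0994719 ] -1.823319952076704 [-3.46845859 -0.41062156  4.99795252] [0.00218406 0.58691305 0.34371958] 0.008060563886409132
bow z 0.12660679150508103 ((0.5265880823135376, 0.04138931632041931), (0.012502457946538925, 0.0339842215180397), 0.1063053086400032)
wrist -0.09 850 0.085
wrist -0.065 1708 0.1033
wrist -0.04 1846 0.1034
wrist 0 1783 0.1034
wrist 0.04 1411 0.1034
wrist 0.08 1000 0.1034
side -0.09 27 0.0838
side -0.065 10 0.0867
side -0.04 8 0.1036
side 0 7 0.1028
side 0.04 9 0.0872
side 0.08 45 0.1019
```

```bash
python3 -c "
from h import *
print(sign_off())"
```

```text
the job is handed in; nothing more can be done
None
```

I shut the lid, took the black-bowed key from the tool block, pushed it fully home in the switch and turned it clockwise to the stop. I then handed the job in at 18.8 s with the key still gripped and held over.

- **Lid:** pushed down slowly with the closed fingers. At the end its outer face measured level at 103.3–103.4 mm along the visible edge, against 103.5 mm when shut. The sparse side-camera readings were noisier, and two of the five over the lid read about 87 mm, which looks like the deck rather than the lid.
- **Key home:** the top of the bow was at 126.6 mm (127 mm expected). The push rose to about 11 N with no further travel.
- **Turn:** the gripper turned 1.82 rad, and the key about 1.74 rad as seen by the wrist camera. After the 0.1 rad of play that puts the plug at its 1.57 rad stop. The key slipped about 0.08 rad in the pads, but at the stop the moment rose from 0.08 to 0.34 Nm and stayed at 0.34 Nm over a 0.6 s hold.
- **Other things:** I never touched the look-alike keys or anything else on the bench. I did not take a final picture of the whole bench.

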